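Set out the stamping station on its outlined pads

ROBOT

A 6-joint arm with a two-finger parallel gripper is mounted at the origin on a cart in front of the work surface, level with it; the furniture and walls round the work are solid. World frame = base frame: x ahead of the robot, y to its left, z up, the work surface at z = 0. Lengths are in m, angles in rad, forces in N, time in s.
With the tool pointing down it reaches from about 0.375 to 0.825 m from the base axis. Payload 5.5 kg.
Tool frame: the origin (TCP) lies at the very end of the fingers, on their centre line; the grasp point (between the pads) lies 19 mm behind it; z points along the fingers, y is the line along which they close (so a half turn about z gives the same grasp; the last joint's range is limited). The gripper opens to 85 mm and grips with 20 to 120 N. Pads are 22 mm wide; open, the fingers measure 114 mm over their backs; the gripper's body (76 mm by 85 mm) begins 54 mm behind the grasp point. The pads swing forward as they close: fully open they stand 13 mm farther back than shut.
Start: joints at [1.104, 0.314, -0.047, 1.21, 0, 1.571], TCP at [0.27, 0.536, 0.231] pointing down, gripper open.
Joint ranges: [-2.67, 2.67], [-0.69, 1.73], [-1.03, 1.25], [-2.08, 2.16], [-1.42, 1.45], [-3.14, 3.14]. Speed limits (rad/s): [2.39, 2.39, 3.01, 3.14, 3.14, 3.14].

INTERFACE

Orientations are given as a unit quaternion [w, x, y, z].
In Python, from station import * gives the robot as it stands.
- The arm moves only by the tool arm_command, never from a script. Its argument "moves" is one flat list of numbers, 7 for each row, row after row: the turn, a rotation vector about the tool's x, y, z in parts of the range, where 1.0 means 4 rad, then the shift along the tool's x, y, z in a scale on which 1.0 is 75 cm, then the finger opening in cm, from 0 to 8.54. In form: [rx, ry, rz, x, y, z, gripper, rx, ry, rz, x, y, z, gripper, ...]. A call has exactly 8 rows; each row is the pose to reach, as a shift and turn from the pose commanded when the call began, along the tool's axes at that moment; what a row does not reach only later rows make up. A row lasts 1/8 s, in which the tool goes at most 62.5 mm and 10.7 degrees, less where a joint would pass 70% of its speed; a pose out of reach is approached as far as the arm can. No shift or turn number may pass 1 either way. A call with a gripper value outside its range is refused whole. The fingers move at their own pace and stop on an object; "grip_force" is the grip in N (left out, the last holds). Time passes only in rows, so rows that repeat a pose let the fingers close, or fill a call up. It gives the time, the measured TCP pose, the force, the opening and the grip force at its end, in the units of the state.
- read_state(): the state, without advancing time (a new reading comes with each control period).
- capture(name): name is "side" or "top" or "wrist"; returns a dict with "image" (384x512x3 uint8, blue, green, red), "z_map" (384x512 float32, m along the optical axis (not along the pixel's ray), 0 where there is no reading), "mtx" (3x3 intrinsics, pixels), "world_to_cam" (4x4, takes a point from world to camera coordinates). Camera axes: x right, y up, looking along -z (the intrinsics and any distortion apply to the point x, -y, -z); pixel columns grow to the right and rows downward; lengths in m; the calibration is good to about 2 mm. A picture is of the moment at which its call begins.
- hand_in(): hands the job in; it is judged then, once.
The state is a dict: "t": time; "qpos": joint angles; "joint_velocities": joint speeds; "tau": joint torques, N m; "position": TCP position; "eef_rot": TCP orientation; "wrist_force": force on the tool from outside, world axes, zero at the start; "torque": the same for the moment, N m; "gripper_width": finger opening in m; "finger_force": force on a finger pad.
Only numpy, scipy, OpenCV 4.12 (cv2) and the standard library are available. Lean on these libraries where they do the work, as an engineer would, in place of code of your own. Each camera call takes 0.05 s, during which the arm holds its last target. There are 200 camera calls.

TASK

Set out the stamping station: take the rubber stamp, the roll of tape, the dropper bottle and the small pot that stand in a row in front of the four metal pads and set them upright on the pads, each centred on the dark outline that matches its foot, with the stamp's narrow foot lying along its outline, either way round. Leave the large pot and the tall white bottle beside the work where they stand.

Things in the scene. Friction and masses are not known exactly. Their poses are not given: they have to be found in the camera images.
- stamp: Hand stamp: narrow wooden foot 22 x 50 mm, its top 16 mm above the table; black upright round grip in the middle, 22 mm across, to 62 mm above the table; 70 g. Origin mid foot, 2 mm below its underside; z up. The foot's long side points along the y axis turned +35 deg about z. Grasp by the grip. Goes on the rectangle, either way round: its x axis then lies along the pad's x axis.
- tape: Roll of tan tape lying flat, 66 mm outside diameter, 20 mm high, 50 g; grasp across the outside (the hole cannot be entered). Origin at the centre of the underside, z up. In the near row (a like one far to the right is only decoration). Goes on the ring.
- dropper_bottle: Amber dropper bottle standing upright: round body 33 mm across up to 62 mm high, then shoulder and dark collar about 24 mm across to 77 mm and a black bulb 12 mm across to 102 mm; 70 g. Origin at the centre of the underside, z up. Goes on the small disc.
- small_pot: Small closed round cosmetic pot with cream lid and dark red bands, 63 mm across, 34 mm high, 73 g, in the near row (like ones far to the right are only decoration). Origin at the centre of the underside, z up. Goes on the large disc.
- pad_rectangle: Pad for the stamp: plate like the other pads (84x84 mm, 5 mm thick, fixed, origin under its centre, z up), its flush dark inlay a solid rectangle 26 x 54 mm, parallel to the plate's edges. Plate and rectangle stand turned in this frame: the rectangle's long side points along the y axis turned +35 deg about z, just as the foot does in the stamp's frame.
- pad_ring: Pad for the tape roll. Fixed to the table: an aluminium plate 84x84 mm, 5 mm thick, small screw heads in its corners; origin at the centre of its underside, top face at z = +5 mm, z up. Flush in the middle of its top is a flat dark rubber inlay, a ring 68 mm outside and 47 mm inside diameter.
- pad_small_disc: Pad for the dropper bottle. Fixed to the table: an aluminium plate 84x84 mm, 5 mm thick, small screw heads in its corners; origin at the centre of its underside, top face at z = +5 mm, z up. Flush in the middle of its top is a flat dark rubber inlay, a solid disc 36 mm across.
- pad_large_disc: Pad for the small pot. Fixed to the table: an aluminium plate 84x84 mm, 5 mm thick, small screw heads in its corners; origin at the centre of its underside, top face at z = +5 mm, z up. Flush in the middle of its top is a flat dark rubber inlay, a solid disc 66 mm across.
- large_pot: Bystander, to be left alone: low cream-coloured round pot, 90 mm across, 32 mm high, at the right of the work. Origin at the centre of the underside.
- white_bottle: Bystander, to be left alone: slim plain white bottle, 31x40 mm, 158 mm high, standing alone at the left of the pads. Origin at the centre of the underside.
Things that resemble listed ones, but are neither listed nor needed, are in the scene too. Of the things that look like the dropper_bottle, take the one that is nearest to the robot's base at the start.

How it is judged:
By the outcome, as a careful person would: the job done as asked, in the order asked, and still so for the second after the job is handed in, with the robot touching nothing.
It also fails if it takes over 109 s, if anything falls off the work surface, if the arm or the gripper's body presses on something with over 40 N, if the wrist force passes 120 N, or if a joint passes its speed limit or range.

## Working session

There is one attempt and no reset: what is moved stays moved. The work goes in short steps, Python scripts to look and compute and a tool call to move; the robot and the scene stay as the last step left them, time stands still between calls to the robot, and variables do not carry over. Pictures are saved under pics/ and viewed, at most 14 in all, crops included, and the job is handed in when it is done.

Besides the shell and the picture viewer there is one more tool, called after "Request:" as name(argument=value, ...) on one line, values as JSON. arm_command: Moves the arm, as the interface text tells. Its arguments: {"type":"object","properties":{"moves":{"type":"array","items":{"type":"number"}},"grip_force":{"type":"number"}},"required":["moves"]}

```bash
mkdir -p pics; ls; python3 - <<'E'
from station import *
import cv2,numpy as np
s=read_state();print(s)
for n in("top","side"):
    c=capture(n);np.savez(f"pics/{n}0.npz",**c);cv2.imwrite(f"pics/{n}0.png",cv2.resize(c["image"],(800,600),interpolation=cv2.INTER_CUBIC))
    print(n,c["mtx"].tolist(),np.round(c["world_to_cam"],3).tolist(),[k for k in c])
E
```

```text
pics
{'t': 0.0, 'qpos': array([ 1.10399785e+00,  3.14208196e-01, -4.80653651e-02,  1.21018597e+00,
       -1.17769347e-05,  1.57080889e+00]), 'joint_velocities': array([-0.00221202,  0.00149523, -0.00126439,  0.00063598, -0.00036851,
        0.00026859]), 'tau': array([ 2.49928489e-04, -5.39582133e+01,  3.39752913e+01,  1.89106038e-02,
        1.06062528e-04,  6.08692318e-06]), 'position': array([0.26976716, 0.53530226, 0.23045125]), 'eef_rot': array([-1.86603699e-04,  2.31291952e-01,  9.72884033e-01, -8.10415858e-04]), 'wrist_force': array([0.17260643, 0.32984644, 0.17908834]), 'torque': array([ 0.0159048 , -0.03630153,  0.06580311]), 'finger_force': 0.0, 'gripper_width': 0.08538219263199062}
top [[472.19917666166856, 0.0, 246.6464786078746], [0.0, 472.19917666166856, 198.37860739518862], [0.0, 0.0, 1.0]] [[-0.02, -1.0, 0.002, -0.101], [0.998, -0.02, 0.065, -0.542], [-0.065, 0.003, 0.998, -1.573], [0.0, 0.0, 0.0, 1.0]] ['image', 'z_map', 'mtx', 'world_to_cam']
side [[368.0875134998448, 0.0, 250.34010065173686], [0.0, 368.0875134998448, 193.73133728834685], [0.0, 0.0, 1.0]] [[0.818, -0.576, -0.012, -0.512], [0.279, 0.378, 0.883, -0.15], [-0.504, -0.725, 0.47, -0.861], [0.0, 0.0, 0.0, 1.0]] ['image', 'z_map', 'mtx', 'world_to_cam']
```

View pics/top0.png

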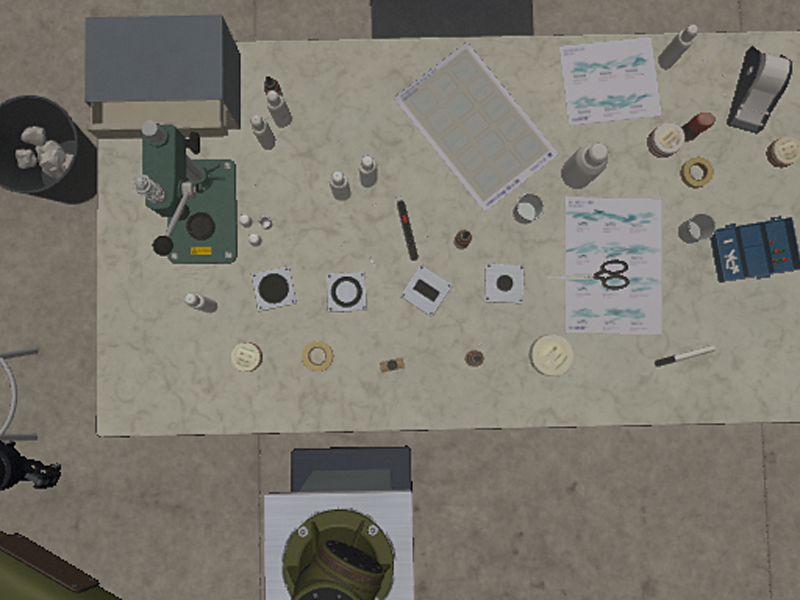

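View pics/side0.png

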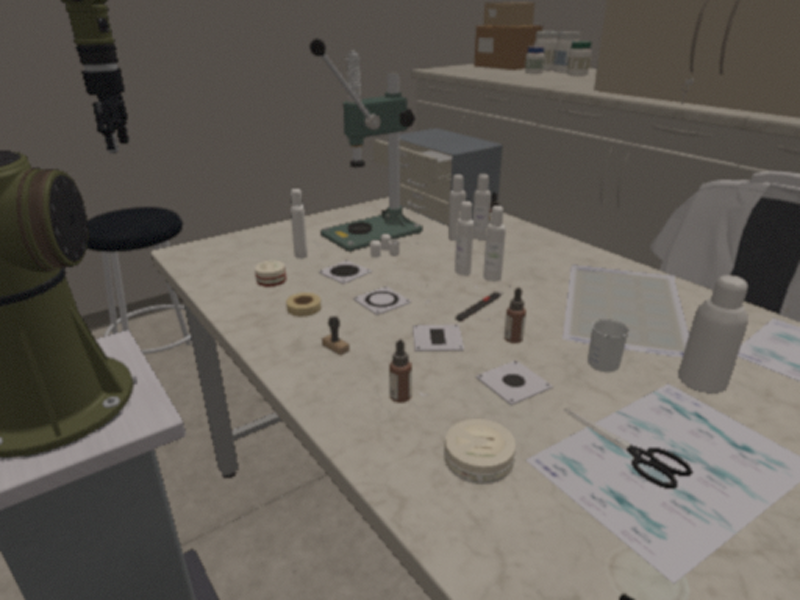

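The top view (800x600) shows the near row: small pot (246,356), tape (318,355), stamp (391,365), dropper (474,357). The pads are large disc (274,288), ring (347,292), rectangle (426,289) and small disc (504,283). The bystanders are the large pot (551,355) and white bottle (200,301).

There are two amber droppers: (474,357) in the near row, closest to the base, and (462,239) behind the pads. The near one is the one meant. I'll check it in an enlarged crop and take coarse measurements.

```bash
cat > h.py <<'E'
import cv2,numpy as np
from station import *
from scipy.spatial.transform import Rotation as R
def ray_at(c,uv,z):
    """world point on pixel's ray at height z"""
    K=c["mtx"];T=np.linalg.inv(c["world_to_cam"])
    d=T[:3,:3]@np.array([(uv[0]-K[0,2])/K[0,0],-(uv[1]-K[1,2])/K[1,1],-1.])
    o=T[:3,3];return o+d*(z-o[2])/d[2]
def cloud(c):
    K=c["mtx"];T=np.linalg.inv(c["world_to_cam"]);d=c["z_map"]
    v,u=np.mgrid[:d.shape[0],:d.shape[1]]
    p=np.stack([(u-K[0,2])/K[0,0]*d,-(v-K[1,2])/K[1,1]*d,-d],-1)
    P=p@T[:3,:3].T+T[:3,3];P[d==0]=np.nan;return P
def tool(): 
    s=read_state();q=s["eef_rot"];return s["position"],R.from_quat([q[1],q[2],q[3],q[0]]).as_matrix()
def shift(target):
    p,M=tool();return np.round(M.T@(np.array(target)-p)*100,2)
E
python3 - <<'E'
from h import *
c=dict(np.load("pics/top0.npz"));P=cloud(c)
for n,uv,z in [("pot",(246,356),.034),("tape",(318,355),.02),("stamp",(391,365),.062),("drop",(474,357),.1),("drop2",(462,239),.1),("Ldisc",(274,288),.005),("ring",(347,292),.005),("rect",(426,289),.005),("sdisc",(504,283),.005),("largepot",(551,355),.032),("white",(192,298),.158)]:
    u,v=uv[0]*.64,uv[1]*.64
    w=P[int(v)-6:int(v)+7,int(u)-6:int(u)+7,2]
    r=ray_at(c,(u,v),z);print(n,r.round(3),"z med/max",np.nanmedian(w).round(3),np.nanmax(w).round(3),"r",np.hypot(*r[:2]).round(3))
i=c["image"][130:250,100:380];cv2.imwrite("pics/crop1.png",cv2.resize(i,None,fx=2.8,fy=2.8,interpolation=cv2.INTER_CUBIC))
w=capture("wrist");print(w["mtx"][0,0],np.linalg.inv(w["world_to_cam"]).round(3).tolist())
E
```

```text
pot [0.447 0.186 0.034] z med/max 0.034 0.044 r 0.484
tape [0.446 0.034 0.02 ] z med/max 0.007 0.026 r 0.448
stamp [ 0.422 -0.121  0.062] z med/max 0.01 0.067 r 0.439
drop [ 0.435 -0.29   0.1  ] z med/max 0.035 0.101 r 0.523
drop2 [ 0.678 -0.272  0.1  ] z med/max 0.042 0.104 r 0.731
Ldisc [0.594 0.129 0.005] z med/max 0.005 0.014 r 0.608
ring [ 0.582 -0.03   0.005] z med/max 0.006 0.015 r 0.583
rect [ 0.585 -0.202  0.005] z med/max 0.005 0.016 r 0.619
sdisc [ 0.595 -0.372  0.005] z med/max 0.005 0.014 r 0.701
largepot [ 0.436 -0.463  0.032] z med/max 0.032 0.042 r 0.636
white [0.562 0.268 0.158] z med/max 0.113 0.163 r 0.623
269.71951536398524 [[0.45, -0.861, -0.238, 0.21], [0.893, 0.433, 0.122, 0.566], [-0.002, -0.268, 0.964, 0.374], [0.0, 0.0, 0.0, 1.0]]
```

View pics/crop1.png

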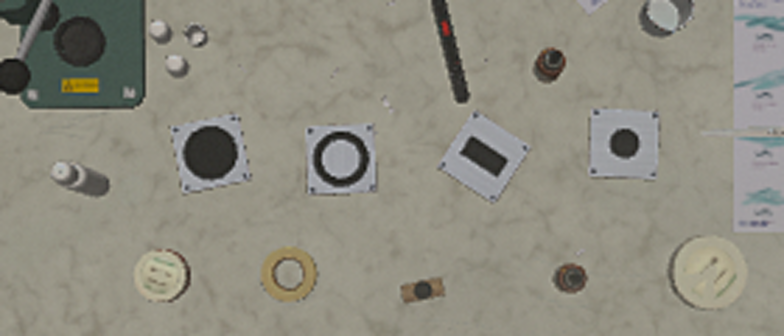

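The crop confirms the near amber dropper at crop pixel (570,277), 0.52 m from the base, against 0.73 m for the far one at (548,65). The coarse heights and pad positions match the description. I'll move above the row for a wrist view.

The rows are not in the units I measure in: shifts go in shares of 75 cm and turns go in shares of 4 rad. I convert before sending: -37 cm / 75 = -0.4933, -34 cm / 75 = -0.4533, 1.104 rad / 4 = 0.276.

Request:
arm_command(moves=[0, 0, 0.045, -0.0693, -0.064, -0.0107, 8.5, 0, 0, 0.09, -0.1387, -0.128, -0.0213, 8.5, 0, 0, 0.135, -0.208, -0.192, -0.032, 8.5, 0, 0, 0.18, -0.2773, -0.256, -0.0427, 8.5, 0, 0, 0.225, -0.3467, -0.32, -0.0533, 8.5, 0, 0, 0.25, -0.4, -0.3733, -0.0667, 8.5, 0, 0, 0.275, -0.4533, -0.42, -0.08, 8.5, 0, 0, 0.276, -0.4933, -0.4533, -0.0933, 8.5], grip_force=40)

```text
t: 1.15
position: [0.4446, 0.0707, 0.2999]
eef_rot: [-0.0, 0.707, 0.707, 0.0]
wrist_force: [1.9, 0.3, 0.1]
gripper_width: 0.0852
finger_force: 0.0
```

In the tool's units: -13 cm / 75 = -0.1733, -10 cm / 75 = -0.1333.

Request:
arm_command(moves=[0, 0, 0, -0.0667, 0.0267, 0, 8.5, 0, 0, 0, -0.1333, 0.0533, 0, 8.5, 0, 0, 0, -0.1733, 0.0667, 0, 8.5, 0, 0, 0, -0.1733, 0.0667, 0, 8.5, 0, 0, 0, -0.1733, 0.0667, 0, 8.5, 0, 0, 0, -0.1733, 0.0667, 0, 8.5, 0, 0, 0, -0.1733, 0.0667, 0, 8.5, 0, 0, 0, -0.1733, 0.0667, 0, 8.5])

```text
t: 2.15
position: [0.4945, -0.0567, 0.2998]
eef_rot: [0.0, 0.707, 0.707, 0.0]
wrist_force: [-0.7, 0.7, 0.6]
gripper_width: 0.0852
finger_force: 0.0
```

```bash
python3 - <<'E'
from h import *
c=capture("wrist");np.savez("pics/w1.npz",**c);cv2.imwrite("pics/w1.png",cv2.resize(c["image"],(800,600),interpolation=cv2.INTER_CUBIC))
P=cloud(c);z=P[...,2];print(np.nanpercentile(z,[5,25,50,75,95]).round(4))
print(tool()[0].round(4))
# project coarse positions
for n,p in dict(stamp=(.422,-.121,.062),tape=(.446,.034,.02),drop=(.435,-.29,.1),pot=(.447,.186,.034),L=(.594,.129,.005),ring=(.582,-.03,.005),rect=(.585,-.202,.005),sd=(.595,-.372,.005)).items():
    q=c["world_to_cam"]@np.r_[p,1];u=c["mtx"][0,0]*q[0]/-q[2]+c["mtx"][0,2];v=c["mtx"][1,1]*-q[1]/-q[2]+c["mtx"][1,2];print(n,round(u/.64),round(v/.64))
E
```

```text
[-7.138e-01 -3.000e-04  8.000e-04  3.610e-02  3.918e-01]
[ 0.4945 -0.0569  0.2998]
stamp 324 326
tape 349 157
drop 339 503
pot 343 -38
L 508 51
ring 485 224
rect 480 377
sd 481 502
```

View pics/w1.png

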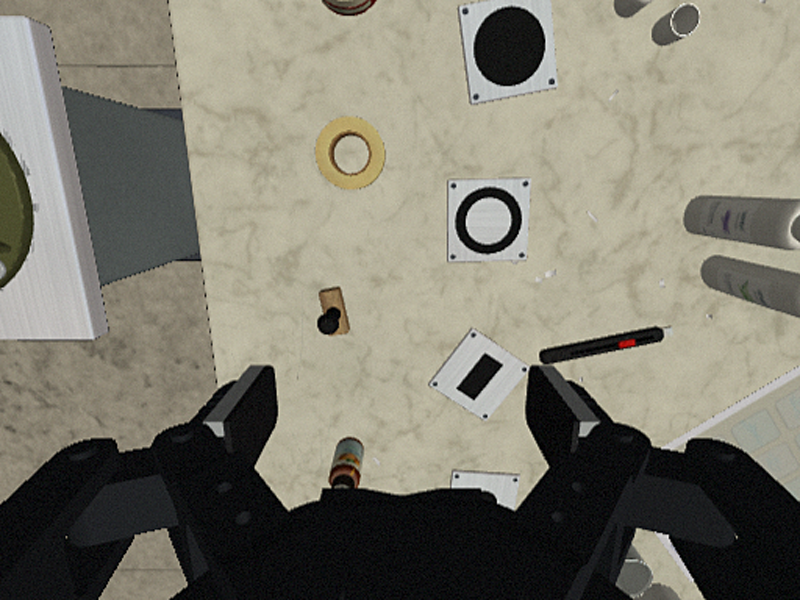

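The wrist view (800x600) shows tape (350,153), stamp (333,311) with grip top (327,320), ring pad (488,220), rectangle pad (480,376), large disc (509,46) and dropper (345,465). These agree with the coarse positions to a few mm. Next I'll refine them by rectifying onto known heights.

```bash
cat >> h.py <<'E'
def ortho(c,xy,z,half=.06,s=.0005):
    """image of plane z around xy; col = x, row = y, s m/px, world = xy + (px-n/2)*s"""
    n=int(2*half/s);g=(np.arange(n)-n/2)*s
    X,Y=np.meshgrid(xy[0]+g,xy[1]+g)
    q=np.stack([X,Y,np.full_like(X,z),np.ones_like(X)],-1)@c["world_to_cam"].T;K=c["mtx"]
    u=K[0,0]*q[...,0]/-q[...,2]+K[0,2];v=K[1,1]*-q[...,1]/-q[...,2]+K[1,2]
    return cv2.remap(c["image"],u.astype(np.float32),v.astype(np.float32),cv2.INTER_LINEAR)
def inlay(c,xy,s=.0005,z=.005,half=.045,thr=80):
    im=cv2.cvtColor(ortho(c,xy,z,half,s),cv2.COLOR_BGR2GRAY);n=len(im)
    cs,_=cv2.findContours((im<thr).astype(np.uint8),cv2.RETR_EXTERNAL,cv2.CHAIN_APPROX_NONE)
    k=max(cs,key=cv2.contourArea);(a,b),wh,ang=cv2.minAreaRect(k);w=np.array([a,b])-n/2
    # angle (deg) of the long side in world
    bx=cv2.boxPoints(((a,b),wh,ang));e=[bx[1]-bx[0],bx[2]-bx[1]];e=max(e,key=np.linalg.norm)
    return np.array(xy)+w*s,np.array(wh)*s*1e3,np.degrees(np.arctan2(e[1],e[0]))
def blob(c,xy,z0,z1,r=.05):
    P=cloud(c);m=(np.hypot(P[...,0]-xy[0],P[...,1]-xy[1])<r)&(P[...,2]>z0)&(P[...,2]<z1)
    return P[m]
E
python3 - <<'E'
from h import *
c=dict(np.load("pics/w1.npz"))
for n,xy in dict(L=(.594,.129),ring=(.582,-.03),rect=(.585,-.202)).items(): print(n,*[np.round(a,4) for a in inlay(c,xy)])
for n,xy,z0,z1 in [("tape",(.446,.034),.012,.025),("grip",(.422,-.121),.05,.068),("foot",(.422,-.121),.009,.02)]:
    p=blob(c,xy,z0,z1);(a,b),r=cv2.minEnclosingCircle(p[:,:2].astype(np.float32)*1000);R2=cv2.minAreaRect(p[:,:2].astype(np.float32)*1000)
    print(n,len(p),a,b,2*r,p.mean(0).round(4),np.median(p[:,2]),R2)
im=np.hstack([cv2.flip(ortho(c,(.422,-.121),z,.05,.00025),0) for z in(.016,.062)]);cv2.imwrite("pics/o1.png",im)
E
```

```text
L [0.5945 0.1323] [64.9005 64.9934] -21.8014
ring [ 0.5843 -0.0264] [66.5775 67.1722] -7.5946
rect [ 0.5839 -0.2008] [53.225  25.6189] 55.4077
tape 1176 445.8014831542969 38.498653411865234 65.99956512451172 [0.4458 0.0391 0.0193] 0.019370543814751395 ((445.7130432128906, 38.7034797668457), (65.00210571289062, 64.29865264892578), 89.53441619873047)
grip 152 423.54559326171875 -120.77470397949219 21.051223754882812 [ 0.4244 -0.1192  0.0585] 0.059499609694862454 ((423.60400390625, -120.30055236816406), (18.722576141357422, 19.142274856567383), 22.405179977416992)
foot 276 423.9267883300781 -121.05725860595703 52.020748138427734 [ 0.4246 -0.1159  0.016 ] 0.01630736244185166 ((422.9734191894531, -121.27577209472656), (22.21626853942871, 49.79537582397461), 11.072991371154785)
```

View pics/o1.png

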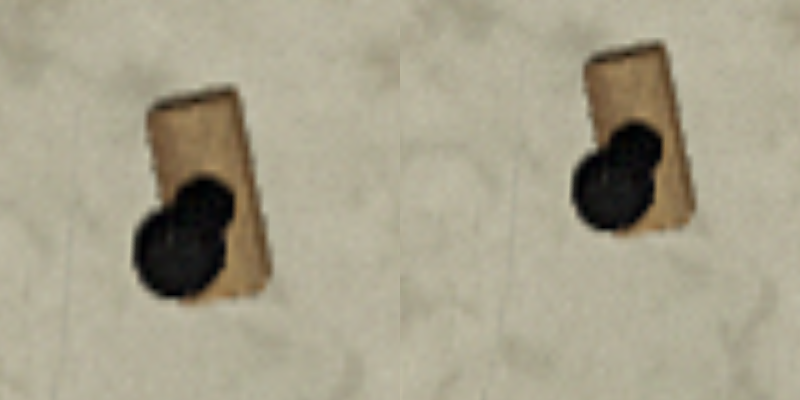

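The refined readings all match the stated sizes:

| Item | Centre (m) | Direction | Measured size |
|---|---|---|---|
| Stamp | (0.4237, -0.1207) | long side about 100.5° | 22x50 mm |
| Rectangle | (0.5839, -0.2008) | long side 55.4° | 26x53 mm |
| Tape | (0.4458, 0.0385) | – | 66 mm across |
| Ring | (0.5843, -0.0264) | – | 67 mm across |
| Large disc | (0.5945, 0.1323) | – | 65 mm across |

Next is the stamp.

In the tool's units: 27.4 cm / 75 = 0.3653, 26 cm / 75 = 0.3467.

Request:
arm_command(moves=[0, 0, 0, -0.0427, -0.0467, 0.0533, 8.5, 0, 0, 0, -0.0853, -0.0947, 0.1067, 8.5, 0, 0, 0, -0.0853, -0.0947, 0.1867, 8.5, 0, 0, 0, -0.0853, -0.0947, 0.2533, 8.5, 0, 0, 0, -0.0853, -0.0947, 0.3067, 8.5, 0, 0, 0, -0.0853, -0.0947, 0.3467, 8.5, 0, 0, 0, -0.0853, -0.0947, 0.3653, 8.5, 0, 0, 0, -0.0853, -0.0947, 0.3653, 6], grip_force=40)

```text
t: 3.2
position: [0.4231, -0.1211, 0.0253]
eef_rot: [-0.001, 0.707, 0.707, -0.0]
wrist_force: [-0.2, 0.0, 0.5]
gripper_width: 0.0693
finger_force: 0.0
```

In the tool's units: -5 cm / 75 = -0.0667, -2 cm / 75 = -0.0267.

Request:
arm_command(moves=[0, 0, 0, 0, 0, 0, 4, 0, 0, 0, 0, 0, 0, 3, 0, 0, 0, 0, 0, 0, 1.5, 0, 0, 0, 0, 0, 0, 1.5, 0, 0, 0, 0, 0, 0, 1.5, 0, 0, 0, 0, 0, 0, 1.5, 0, 0, 0, 0, 0, -0.0267, 1.5, 0, 0, 0, 0, 0, -0.0667, 1.5])

```text
t: 4.2
position: [0.4227, -0.1211, 0.0758]
eef_rot: [-0.001, 0.707, 0.707, -0.0]
wrist_force: [0.6, 0.4, -0.7]
gripper_width: 0.0191
finger_force: 39.2
```

In the tool's units: 16.1 cm / 75 = 0.2147, 15 cm / 75 = 0.2, 0.79 rad / 4 = 0.1975.

Request:
arm_command(moves=[0, 0, 0, 0, 0, -0.0467, 1.5, 0, 0, 0.0325, -0.0173, 0.0427, -0.0467, 1.5, 0, 0, 0.07, -0.036, 0.0853, -0.0467, 1.5, 0, 0, 0.105, -0.0533, 0.128, -0.0467, 1.5, 0, 0, 0.14, -0.0707, 0.1707, -0.0467, 1.5, 0, 0, 0.175, -0.0933, 0.2, -0.0467, 1.5, 0, 0, 0.1975, -0.1067, 0.2147, -0.0467, 1.5, 0, 0, 0.1975, -0.1067, 0.2147, -0.0467, 1.5])

```text
t: 5.2
position: [0.5851, -0.2019, 0.1106]
eef_rot: [0.0, 0.925, 0.381, 0.0]
wrist_force: [-0.6, -0.6, -1.0]
gripper_width: 0.0194
finger_force: 39.2
```

```bash
python3 - <<'E'
from h import *
c=capture("wrist");np.savez("pics/w2.npz",**c)
p,M=tool();print(p.round(4),np.degrees(np.arctan2(M[1,0],M[0,0])),M[:,2].round(4))
cv2.imwrite("pics/w2.png",cv2.resize(c["image"],(800,600),interpolation=cv2.INTER_CUBIC))
print(*[np.round(a,4) for a in inlay(c,(.584,-.201))])
E
```

```text
[ 0.5843 -0.2013  0.1105] 44.81861223097202 [-5.e-04  4.e-04 -1.e+00]
[ 0.5799 -0.1981] [53.485  34.3303] 55.359
```

View pics/w2.png

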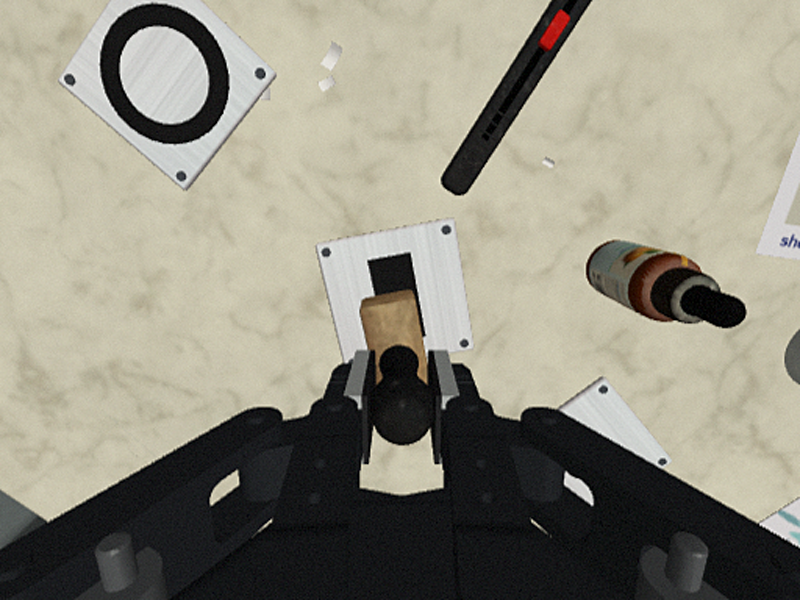

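The wrist view shows the stamp upright in the fingers: foot top at (393,320), knob at (402,410). The rectangle is partly hidden behind it at (395,290). I'll measure the foot's angle in the hand.

```bash
python3 - <<'E'
from h import *
c=dict(np.load("pics/w2.npz"));P=cloud(c)
im=c["image"].astype(int)
hsv=cv2.cvtColor(c["image"],cv2.COLOR_BGR2HSV)
m=(hsv[...,1]>70)&(hsv[...,0]>5)&(hsv[...,0]<25)&(np.hypot(P[...,0]-.584,P[...,1]+.201)<.06)&(P[...,2]>.07)
p=P[m];print(len(p),np.percentile(p[:,2],[1,25,50,75,99]).round(4))
t=p[abs(p[:,2]-np.median(p[:,2]))<.004];A=np.c_[t[:,:2],np.ones(len(t))];print("plane",np.linalg.lstsq(A,t[:,2],rcond=None)[0].round(3))
# edges in ortho of plane
z=np.median(t[:,2]);o=ortho(c,(.584,-.201),z,.05,.00025);h=cv2.cvtColor(o,cv2.COLOR_BGR2HSV)
mm=((h[...,1]>75)&(h[...,0]<22)).astype(np.uint8)
cs,_=cv2.findContours(mm,cv2.RETR_EXTERNAL,cv2.CHAIN_APPROX_NONE);k=max(cs,key=cv2.contourArea)
print(cv2.minAreaRect(k),"z",z)
cv2.imwrite("pics/o2.png",np.hstack([cv2.flip(o,0),cv2.flip(ortho(c,(.584,-.201),.005,.05,.00025),0)]))
E
```

```text
1727 [0.0885 0.0999 0.1006 0.1013 0.2056]
plane [-0.047  0.007  0.13 ]
((224.02601623535156, 225.4190673828125), (162.3548583984375, 90.47669982910156), 54.688785552978516) z 0.10049215883507212
```

View pics/o2.png

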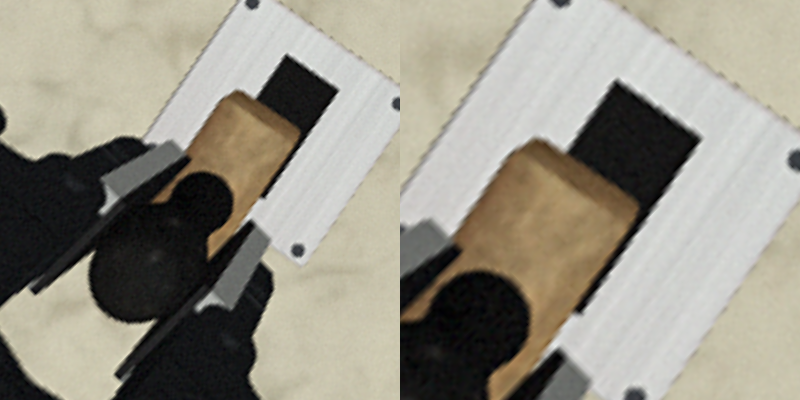

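Foot long side is 54.7° against 55.4° for the rectangle, and the lateral offset is about 1 mm. I'll make a tiny correction, lower and release.

In the tool's units: 8 cm / 75 = 0.1067, 7.7 cm / 75 = 0.1027, -0.01 rad / 4 = -0.0025.

Request:
arm_command(moves=[0, 0, -0.0025, -0.0007, -0.0013, 0.0333, 1.5, 0, 0, -0.0025, -0.0007, -0.0013, 0.0667, 1.5, 0, 0, -0.0025, -0.0007, -0.0013, 0.0907, 1.5, 0, 0, -0.0025, -0.0007, -0.0013, 0.1027, 1.5, 0, 0, -0.0025, -0.0007, -0.0013, 0.1067, 1.5, 0, 0, -0.0025, -0.0007, -0.0013, 0.1067, 1.5, 0, 0, -0.0025, -0.0007, -0.0013, 0.1067, 2.6, 0, 0, -0.0025, -0.0007, -0.0013, 0.1067, 4])

```text
t: 6.25
position: [0.584, -0.2012, 0.031]
eef_rot: [0.0, 0.923, 0.385, 0.0]
wrist_force: [-0.5, -0.2, 0.2]
gripper_width: 0.0398
finger_force: 0.0
```

In the tool's units: -22 cm / 75 = -0.2933, -20 cm / 75 = -0.2667, -0.3 rad / 4 = -0.075.

Request:
arm_command(moves=[0, 0, 0, 0, 0, 0, 5.5, 0, 0, 0, 0, 0, 0, 6, 0, 0, 0, 0, 0, -0.04, 6, 0, 0, 0, 0, 0, -0.1067, 6, 0, 0, -0.0375, 0, 0, -0.1867, 8, 0, 0, -0.075, -0.08, 0, -0.2667, 8.5, 0, 0, -0.075, -0.1333, 0, -0.2933, 8.5, 0, 0, -0.075, -0.1333, 0, -0.2933, 8.5])

```text
t: 7.25
position: [0.5127, -0.2748, 0.2541]
eef_rot: [0.002, 0.856, 0.517, 0.001]
wrist_force: [0.9, 1.1, -0.7]
gripper_width: 0.0848
finger_force: 0.0
```

```bash
python3 - <<'E'
from h import *
c=capture("wrist");np.savez("pics/w3.npz",**c)
p,M=tool();print(p.round(4),np.degrees(np.arctan2(M[1,0],M[0,0])))
cv2.imwrite("pics/w3.png",cv2.resize(c["image"],(800,600),interpolation=cv2.INTER_CUBIC))
E
```

```text
[ 0.5129 -0.2737  0.2525] 62.33696648705197
```

View pics/w3.png

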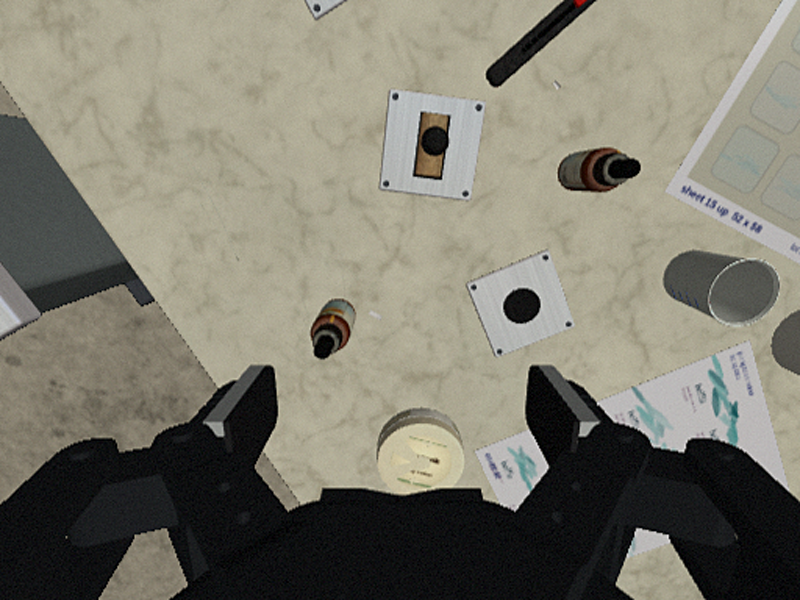

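The stamp stands upright at (433,145) with an even dark margin all round. This view also shows the small disc (521,305) and the near dropper (333,328), so I'll measure those now.

```bash
python3 - <<'E'
from h import *
c=dict(np.load("pics/w3.npz"))
print("sd",*[np.round(a,4) for a in inlay(c,(.595,-.372))])
print("rect",*[np.round(a,4) for a in inlay(c,(.584,-.201),thr=70)])
o=ortho(c,(.584,-.201),.019,.05,.00025);h=cv2.cvtColor(o,cv2.COLOR_BGR2HSV);mm=((h[...,1]>75)&(h[...,0]<22)).astype(np.uint8)
cs,_=cv2.findContours(mm,cv2.RETR_EXTERNAL,cv2.CHAIN_APPROX_NONE);r=cv2.minAreaRect(max(cs,key=cv2.contourArea));print("foot",.584+(r[0][0]-200)*.00025,-.201+(r[0][1]-200)*.00025,np.array(r[1])*.25,r[2])
for z0,z1 in((.02,.055),(.08,.11)):
    p=blob(c,(.435,-.289),z0,z1)[:,:3];(a,b),rr=cv2.minEnclosingCircle(p[:,:2].astype(np.float32)*1000);print("drop",z0,len(p),a,b,2*rr,p.mean(0).round(4))
# circle fit on body visible surface, radius fixed
from scipy.optimize import least_squares
p=blob(c,(.435,-.289),.01,.058);s=least_squares(lambda q:np.hypot(p[:,0]-q[0],p[:,1]-q[1])-.0165,[.435,-.289],loss="soft_l1",f_scale=.001);print(s.x,np.abs(s.fun).mean(),len(p))
E
```

```text
sd [ 0.5959 -0.3716] [35.     34.8077] 22.6199
rect [ 0.5841 -0.2009] [53.3227 27.1082] 55.5816
foot 0.582418098449707 -0.20076527404785158 [50.50875092 23.35160828] 55.56101608276367
drop 0.02 192 436.94793701171875 -293.9803466796875 32.74153137207031 [ 0.4444 -0.2881  0.0391]
drop 0.08 135 433.9897766113281 -296.51824951171875 13.007542610168457 [ 0.436  -0.295   0.0944]
[ 0.43401368 -0.29650843] 0.00022973471874254396 261
```

Stamp done: the foot is within 1.5 mm and 0.1° of the outline. Dropper is at (0.4340, -0.2965) and the small disc at (0.5959, -0.3716). Next is the tape.

In the tool's units: 24.55 cm / 75 = 0.3273, 22.5 cm / 75 = 0.3, -0.482 rad / 4 = -0.1205.

Request:
arm_command(moves=[0, 0, -0.025, 0.0613, -0.0507, 0, 8.5, 0, 0, -0.05, 0.1227, -0.1013, 0, 8.5, 0, 0, -0.075, 0.184, -0.152, 0, 8.5, 0, 0, -0.1, 0.2453, -0.2027, 0.0267, 8.5, 0, 0, -0.1205, 0.3, -0.248, 0.08, 8.5, 0, 0, -0.1205, 0.3273, -0.272, 0.1333, 8.5, 0, 0, -0.1205, 0.3273, -0.272, 0.1733, 8.5, 0, 0, -0.1205, 0.3273, -0.272, 0.1733, 8.5])

```text
t: 8.3
position: [0.4426, 0.0409, 0.1178]
eef_rot: [-0.002, 0.706, 0.709, -0.002]
wrist_force: [-0.1, -0.3, 0.6]
gripper_width: 0.0852
finger_force: 0.0
```

```bash
python3 - <<'E'
from h import *
c=capture("wrist");np.savez("pics/w4.npz",**c)
p,M=tool();print(p.round(4),np.degrees(np.arctan2(M[1,0],M[0,0])))
p=blob(c,(.4458,.0385),.012,.025);(a,b),r=cv2.minEnclosingCircle(p[:,:2].astype(np.float32)*1000);print(len(p),a,b,2*r)
print("tape shift",shift((a/1000,b/1000,.008)))
print("ring",*[np.round(a,4) for a in inlay(c,(.5843,-.0264))])
E
```

```text
[0.4442 0.0405 0.1195] 90.18582260732754
2805 445.86859130859375 38.4196662902832 66.1571044921875
tape shift [-0.21  0.2  11.15]
ring [ 0.5841 -0.0322] [78.5 89.5] 0.0
```

```bash
python3 - <<'E'
from h import *
c=dict(np.load("pics/w4.npz"));P=cloud(c)
p,M=tool();Q=(P-p)@M
for f in("w4","w2"):
    c=dict(np.load(f"pics/{f}.npz"));P=cloud(c)
    if f=="w2": p=np.array([.5843,-.2013,.1105]);a=np.radians(44.8);M=np.array([[np.cos(a),np.sin(a),0],[np.sin(a),-np.cos(a),0],[0,0,-1]])
    Q=((P-p)@M).reshape(-1,3)
    lo,hi=(38,60) if f=="w4" else (9,30)
    for s in(1,-1):
        m=(abs(Q[:,0])<.016)&(Q[:,1]*s>lo/1e3)&(Q[:,1]*s<hi/1e3)&(abs(Q[:,2])<.04);q=Q[m]
        print(f,s,len(q),q.max(0).round(4) if len(q) else"",np.percentile(q[:,2],[50,90,99]).round(4) if len(q) else "")
E
```

```text
w4 1 1400 [ 0.0122  0.0557 -0.0109] [-0.0288 -0.0174 -0.0123]
w4 -1 1392 [ 0.0122 -0.0428 -0.011 ] [-0.0291 -0.0175 -0.0127]
w2 1 1200 [0.0129 0.0246 0.0125] [-0.0265 -0.0061  0.0117]
w2 -1 815 [ 0.0159 -0.009   0.0119] [-0.023   0.009   0.0108]
```

Open fingertips sit 12 mm behind the TCP, so the flat tape needs the TCP at about -2 mm. The arm was still settling, so the commanded position is already right.

In the tool's units: 11.5 cm / 75 = 0.1533, 11 cm / 75 = 0.1467.

Request:
arm_command(moves=[0, 0, 0, 0, 0, 0, 8.5, 0, 0, 0, 0, 0, 0.0533, 8.5, 0, 0, 0, 0, 0, 0.1067, 8.5, 0, 0, 0, 0, 0, 0.1333, 8.5, 0, 0, 0, 0, 0, 0.1467, 8.5, 0, 0, 0, 0, 0, 0.1533, 8.5, 0, 0, 0, 0, 0, 0.1533, 8.5, 0, 0, 0, 0, 0, 0.1533, 8.5])

```text
t: 9.35
position: [0.4464, 0.0399, 0.0064]
eef_rot: [0.0, 0.706, 0.708, 0.001]
wrist_force: [0.5, 0.4, -0.2]
gripper_width: 0.0848
finger_force: 0.0
```

In the tool's units: 0.85 cm / 75 = 0.0113, -0.15 cm / 75 = -0.002.

Request:
arm_command(moves=[0, 0, 0, -0.002, -0.0007, 0.0053, 8.5, 0, 0, 0, -0.002, -0.0007, 0.0113, 8.5, 0, 0, 0, -0.002, -0.0007, 0.0113, 7.4, 0, 0, 0, -0.002, -0.0007, 0.0113, 6.9, 0, 0, 0, -0.002, -0.0007, 0.0113, 6.2, 0, 0, 0, -0.002, -0.0007, 0.0113, 6, 0, 0, 0, -0.002, -0.0007, 0.0113, 6, 0, 0, 0, -0.002, -0.0007, 0.0113, 6], grip_force=40)

```text
t: 10.35
position: [0.4451, 0.0384, -0.0024]
eef_rot: [0.0, 0.706, 0.708, 0.0]
wrist_force: [-2.1, 0.3, 5.9]
gripper_width: 0.064
finger_force: 43.5
```

Request:
arm_command(moves=[0, 0, 0, 0, 0, -0.04, 6, 0, 0, 0, 0, 0, -0.08, 6, 0, 0, 0, -0.02, 0.0453, -0.08, 6, 0, 0, 0, -0.04, 0.0907, -0.08, 6, 0, 0, 0, -0.06, 0.136, -0.08, 6, 0, 0, 0, -0.08, 0.1733, -0.08, 6, 0, 0, 0, -0.0867, 0.1853, -0.08, 6, 0, 0, 0, -0.0867, 0.1853, -0.08, 6])

```text
t: 11.35
position: [0.5838, -0.0264, 0.0568]
eef_rot: [-0.0, 0.707, 0.708, -0.0]
wrist_force: [-0.6, -0.3, -1.2]
gripper_width: 0.0634
finger_force: 44.9
```

```bash
python3 - <<'E'
from h import *
c=capture("wrist");np.savez("pics/w5.npz",**c)
p,M=tool();print(p.round(4),np.degrees(np.arctan2(M[1,0],M[0,0])))
q=blob(c,p[:2],.066,.098,.06)
hs=cv2.cvtColor(c["image"],cv2.COLOR_BGR2HSV);P=cloud(c)
m=(hs[...,1]>70)&(hs[...,0]>8)&(hs[...,0]<30)&(np.hypot(P[...,0]-p[0],P[...,1]-p[1])<.06)&(P[...,2]>.05)
q=P[m];print(len(q),np.percentile(q[:,2],[2,50,98]).round(4));t=q[q[:,2]>np.median(q[:,2])-.004]
(a,b),r=cv2.minEnclosingCircle(t[:,:2].astype(np.float32)*1000);print(a,b,2*r)
print(np.linalg.lstsq(np.c_[t[:,:2]-p[:2],np.ones(len(t))],t[:,2],rcond=None)[0].round(3))
E
```

```text
[ 0.5831 -0.026   0.0567] 90.11234147555767
11578 [0.0631 0.0786 0.1495]
583.2858276367188 -25.35515594482422 119.66931915283203
[0.023 0.143 0.083]
```

```bash
python3 - <<'E'
from h import *
c=dict(np.load("pics/w5.npz"));P=cloud(c);hs=cv2.cvtColor(c["image"],cv2.COLOR_BGR2HSV)
m=(hs[...,1]>70)&(hs[...,0]>8)&(hs[...,0]<30)&(hs[...,2]>90)&(np.hypot(P[...,0]-.583,P[...,1]+.026)<.045)&(P[...,2]>.06)&(P[...,2]<.095)
t=P[m];t=t[abs(t[:,2]-np.median(t[:,2]))<.004];(a,b),r=cv2.minEnclosingCircle(t[:,:2].astype(np.float32)*1000);print(len(t),a,b,2*r,np.median(t[:,2]))
print(np.linalg.lstsq(np.c_[t[:,:2]-[.583,-.026],np.ones(len(t))],t[:,2],rcond=None)[0].round(3))
cv2.imwrite("pics/w5.png",cv2.resize(c["image"],(800,600)))
E
```

```text
8516 584.316650390625 -26.63932228088379 66.73584747314453 0.07865451836068746
[-0.001 -0.002  0.079]
```

View pics/w5.png

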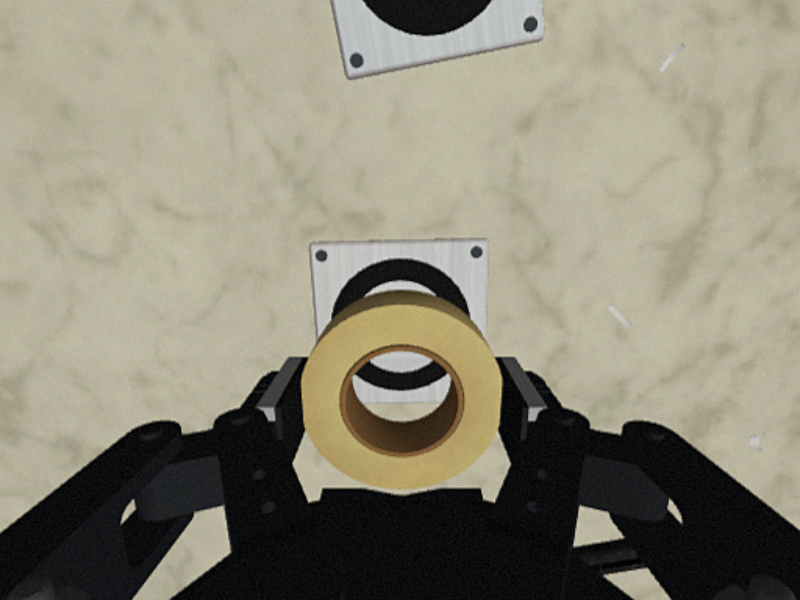

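The tape is level in the fingers at (402,390), centred within 0.3 mm of the ring (400,325), and needs lowering by 5.4 cm.

In the tool's units: 5.4 cm / 75 = 0.072, 5.2 cm / 75 = 0.0693.

Request:
arm_command(moves=[0, 0, 0, 0, 0, 0.0333, 6, 0, 0, 0, 0, 0, 0.06, 6, 0, 0, 0, 0, 0, 0.0693, 6, 0, 0, 0, 0, 0, 0.072, 6, 0, 0, 0, 0, 0, 0.072, 6, 0, 0, 0, 0, 0, 0.072, 7, 0, 0, 0, 0, 0, 0.072, 8, 0, 0, 0, 0, 0, 0.072, 8.5])

```text
t: 12.4
position: [0.5845, -0.0264, 0.0034]
eef_rot: [0.0, 0.706, 0.708, 0.0]
wrist_force: [-0.2, 0.1, 0.9]
gripper_width: 0.0851
finger_force: 0.0
```

In the tool's units: -20 cm / 75 = -0.2667, -16 cm / 75 = -0.2133.

Request:
arm_command(moves=[0, 0, 0, 0, 0, 0, 8.5, 0, 0, 0, 0, 0, -0.0133, 8.5, 0, 0, 0, 0, 0, -0.0533, 8.5, 0, 0, 0, 0, 0, -0.1333, 8.5, 0, 0, 0, 0, 0, -0.2133, 8.5, 0, 0, 0, -0.0533, -0.04, -0.2667, 8.5, 0, 0, 0, -0.12, -0.08, -0.2667, 8.5, 0, 0, 0, -0.12, -0.08, -0.2667, 8.5])

```text
t: 13.4
position: [0.523, -0.1191, 0.2048]
eef_rot: [0.001, 0.708, 0.706, 0.0]
wrist_force: [0.5, -0.3, -0.1]
gripper_width: 0.0853
finger_force: 0.0
```

```bash
python3 - <<'E'
from h import *
c=capture("wrist");np.savez("pics/w6.npz",**c)
p,M=tool();print(p.round(4),np.degrees(np.arctan2(M[1,0],M[0,0])))
q=blob(c,(.5843,-.0264),.018,.03,.05);(a,b),r=cv2.minEnclosingCircle(q[:,:2].astype(np.float32)*1000);print(len(q),a,b,2*r,np.median(q[:,2]),q[:,2].std())
E
```

```text
[ 0.5239 -0.1177  0.2042] 89.93853604444136
2049 585.12255859375 -26.19903564453125 66.15435028076172 0.024484309940399795 0.0010124594088345726
```

Tape placed within 1 mm and flat. Now the dropper bottle. I'll grip high on the body (TCP at about 34 mm) so the bulb clears the gripper body.

Request:
arm_command(moves=[0, 0, 0, -0.06, -0.0307, 0, 8.5, 0, 0, 0, -0.12, -0.0613, 0.02, 8.5, 0, 0, 0, -0.18, -0.092, 0.0467, 8.5, 0, 0, 0, -0.24, -0.1207, 0.0707, 8.5, 0, 0, 0, -0.24, -0.1207, 0.0707, 8.5, 0, 0, 0, -0.24, -0.1207, 0.0707, 8.5, 0, 0, 0, -0.24, -0.1207, 0.0707, 8.5, 0, 0, 0, -0.24, -0.1207, 0.0707, 8.5])

```text
t: 14.45
position: [0.4352, -0.2958, 0.1506]
eef_rot: [0.0, 0.706, 0.709, 0.0]
wrist_force: [-0.3, 0.7, -0.2]
gripper_width: 0.0849
finger_force: 0.0
```

```bash
python3 - <<'E'
from h import *
from scipy.optimize import least_squares
c=capture("wrist");p0,M=tool();print(p0.round(4))
p=blob(c,(.434,-.2965),.01,.058,.03);s=least_squares(lambda q:np.hypot(p[:,0]-q[0],p[:,1]-q[1])-.0165,[.434,-.2965],loss="soft_l1",f_scale=.001);print(s.x,np.abs(s.fun).mean(),len(p))
print(shift([*s.x,.034]))
E
```

```text
[ 0.435  -0.2959  0.1505]
[ 0.43350241 -0.29647376] 0.00019521553483283478 327
[-0.05 -0.16 11.65]
```

In the tool's units: 11.6 cm / 75 = 0.1547, -0.05 cm / 75 = -0.0007.

Request:
arm_command(moves=[0, 0, 0, -0.0007, -0.002, 0.0467, 8.5, 0, 0, 0, -0.0007, -0.002, 0.0933, 8.5, 0, 0, 0, -0.0007, -0.002, 0.1333, 8.5, 0, 0, 0, -0.0007, -0.002, 0.1547, 8.5, 0, 0, 0, -0.0007, -0.002, 0.1547, 7, 0, 0, 0, -0.0007, -0.002, 0.1547, 5, 0, 0, 0, -0.0007, -0.002, 0.1547, 4, 0, 0, 0, -0.0007, -0.002, 0.1547, 2.8], grip_force=35)

```text
t: 15.5
position: [0.4334, -0.2978, 0.0354]
eef_rot: [0.001, 0.706, 0.708, 0.0]
wrist_force: [-1.3, 0.4, 3.8]
gripper_width: 0.0314
finger_force: 34.3
```

In the tool's units: -6 cm / 75 = -0.08, -3 cm / 75 = -0.04.

Request:
arm_command(moves=[0, 0, 0, 0, 0, 0, 2.8, 0, 0, 0, 0, 0, 0, 2.8, 0, 0, 0, 0, 0, 0, 2.8, 0, 0, 0, 0, 0, -0.0133, 2.8, 0, 0, 0, 0, 0, -0.04, 2.8, 0, 0, 0, 0, 0, -0.08, 2.8, 0, 0, 0, 0, 0, -0.08, 2.8, 0, 0, 0, 0, 0, -0.08, 2.8])

```text
t: 16.5
position: [0.4327, -0.297, 0.0941]
eef_rot: [0.0, 0.706, 0.708, 0.0]
wrist_force: [-0.5, -0.1, -0.5]
gripper_width: 0.0312
finger_force: 34.8
```

In the tool's units: 16.3 cm / 75 = 0.2173, 15.2 cm / 75 = 0.2027.

Request:
arm_command(moves=[0, 0, 0, -0.0133, 0.0267, 0, 2.8, 0, 0, 0, -0.0333, 0.0733, 0, 2.8, 0, 0, 0, -0.0547, 0.12, 0, 2.8, 0, 0, 0, -0.076, 0.1667, 0, 2.8, 0, 0, 0, -0.0933, 0.2027, 0, 2.8, 0, 0, 0, -0.1, 0.2173, 0, 2.8, 0, 0, 0, -0.1, 0.2173, 0, 2.8, 0, 0, 0, -0.1, 0.2173, 0, 2.8])

```text
t: 17.5
position: [0.5946, -0.3712, 0.0936]
eef_rot: [-0.001, 0.706, 0.708, -0.0]
wrist_force: [-0.0, -0.1, -0.9]
gripper_width: 0.0313
finger_force: 34.9
```

```bash
python3 - <<'E'
from h import *
from scipy.optimize import least_squares
c=capture("wrist");p0,M=tool();print(p0.round(4),M[:,2].round(4),np.degrees(np.arctan2(M[1,0],M[0,0])));np.savez("pics/w7.npz",**c)
P=cloud(c)
for lo,hi in((.062,.075),(.075,.09),(.09,.1)):
  p=P[(np.hypot(P[...,0]-p0[0],P[...,1]-p0[1])<.03)&(P[...,2]>lo)&(P[...,2]<hi)]
  if len(p)>20:
    s=least_squares(lambda q:np.hypot(p[:,0]-q[0],p[:,1]-q[1])-.0165,p0[:2],loss="soft_l1",f_scale=.001);print(lo,s.x.round(4),np.abs(s.fun).mean(),len(p))
p=P[np.hypot(P[...,0]-p0[0],P[...,1]-p0[1])<.03];print("lowest",np.percentile(p[p[:,2]>.02][:,2],[.5,2,5]).round(4))
print(*[np.round(a,4) for a in inlay(c,(.5959,-.3716))])
cv2.imwrite("pics/w7.png",cv2.resize(c["image"],(800,600)))
E
```

```text
[ 0.5947 -0.3713  0.0939] [-1.1e-03  6.0e-04 -1.0e+00] 90.1035180000601
0.062 [ 0.5947 -0.37  ] 0.00017642908748825923 217
0.075 [ 0.5948 -0.3699] 0.00014854013795447107 373
0.09 [ 0.595  -0.3699] 0.0005746805010470047 339
lowest [0.0703 0.0881 0.106 ]
[ 0.5956 -0.4061] [21.  89.5] 0.0
```

View pics/w7.png

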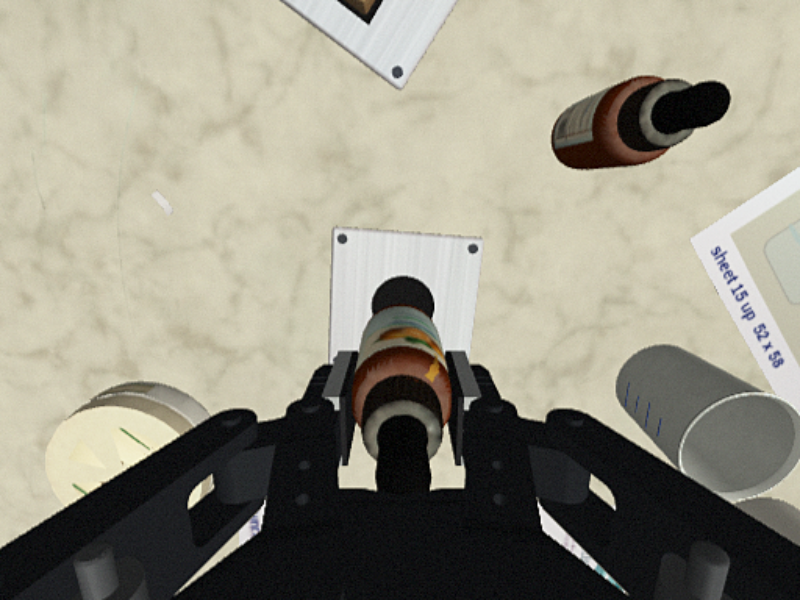

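The bottle is upright at (403,370) over the disc (403,297). Its axis is 2 mm off, so I'll correct that, lower 5.5 cm and release.

In the tool's units: 5.5 cm / 75 = 0.0733, 5.4 cm / 75 = 0.072.

Request:
arm_command(moves=[0, 0, 0, -0.002, 0.0013, 0.0267, 2.8, 0, 0, 0, -0.002, 0.0013, 0.0533, 2.8, 0, 0, 0, -0.002, 0.0013, 0.0667, 2.8, 0, 0, 0, -0.002, 0.0013, 0.072, 2.8, 0, 0, 0, -0.002, 0.0013, 0.0733, 2.8, 0, 0, 0, -0.002, 0.0013, 0.0733, 2.8, 0, 0, 0, -0.002, 0.0013, 0.0733, 3.6, 0, 0, 0, -0.002, 0.0013, 0.0733, 5])

```text
t: 18.55
position: [0.5969, -0.3733, 0.0387]
eef_rot: [-0.0, 0.706, 0.708, 0.0]
wrist_force: [1.0, 0.7, -0.7]
gripper_width: 0.0497
finger_force: 0.0
```

In the tool's units: -19 cm / 75 = -0.2533, -16 cm / 75 = -0.2133.

Request:
arm_command(moves=[0, 0, 0, 0, 0, 0, 6.5, 0, 0, 0, 0, 0, 0, 8, 0, 0, 0, 0, 0, -0.02, 8.5, 0, 0, 0, 0, 0, -0.08, 8.5, 0, 0, 0, 0, 0, -0.1467, 8.5, 0, 0, 0, 0, 0, -0.2133, 8.5, 0, 0, 0, 0.0133, -0.0267, -0.2533, 8.5, 0, 0, 0, 0.0667, -0.08, -0.2533, 8.5])

```text
t: 19.55
position: [0.5391, -0.3255, 0.2334]
eef_rot: [0.004, 0.707, 0.707, 0.001]
wrist_force: [0.1, -0.6, 0.7]
gripper_width: 0.085
finger_force: 0.0
```

```bash
python3 - <<'E'
from h import *
c=capture("top");P=cloud(c)
p=blob(c,(.596,-.372),.01,.2,.05);print(p[:,2].max() if len(p) else 0)
i=c["image"][150:260,130:390];cv2.imwrite("pics/t2.png",cv2.resize(i,None,fx=3,fy=3,interpolation=cv2.INTER_CUBIC))
p0,M=tool();print(p0.round(4),np.degrees(np.arctan2(M[1,0],M[0,0])),shift((.447,.188,.2)))
E
```

```text
0.013753643756584832
[ 0.5293 -0.3173  0.2293] 90.12779252594457 [50.54 -8.1   3.22]
```

View pics/t2.png

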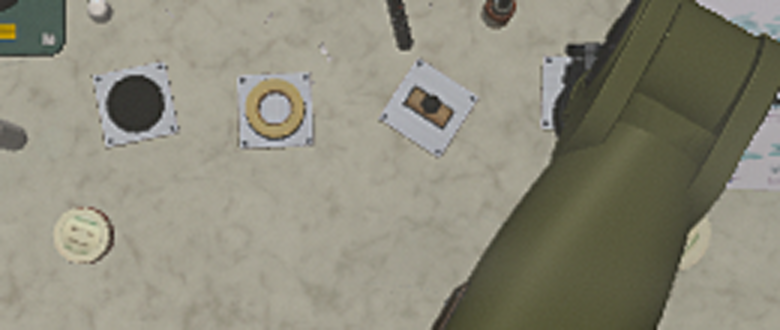

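The top view shows the stamp (430,104) and tape (274,108) seated. The arm hides the small disc, so I'll check the bottle after moving to the small pot.

In the tool's units: 45 cm / 75 = 0.6, 41 cm / 75 = 0.5467.

Request:
arm_command(moves=[0, 0, 0, 0.0667, -0.0133, 0, 8.5, 0, 0, 0, 0.1467, -0.0267, 0, 8.5, 0, 0, 0, 0.2267, -0.04, 0, 8.5, 0, 0, 0, 0.3067, -0.0533, 0, 8.5, 0, 0, 0, 0.3867, -0.0667, 0, 8.5, 0, 0, 0, 0.4667, -0.08, 0.0133, 8.5, 0, 0, 0, 0.5467, -0.0933, 0.0267, 8.5, 0, 0, 0, 0.6, -0.1067, 0.04, 8.5])

```text
t: 20.6
position: [0.4556, 0.1289, 0.2001]
eef_rot: [0.0, 0.706, 0.708, 0.001]
wrist_force: [0.9, -0.0, -0.1]
gripper_width: 0.0847
finger_force: 0.0
```

In the tool's units: 8 cm / 75 = 0.1067, 6 cm / 75 = 0.08.

Request:
arm_command(moves=[0, 0, 0, 0.04, 0, 0.04, 8.5, 0, 0, 0, 0.0667, 0, 0.08, 8.5, 0, 0, 0, 0.0667, 0, 0.1067, 8.5, 0, 0, 0, 0.0667, 0, 0.1067, 8.5, 0, 0, 0, 0.0667, 0, 0.1067, 8.5, 0, 0, 0, 0.0667, 0, 0.1067, 8.5, 0, 0, 0, 0.0667, 0, 0.1067, 8.5, 0, 0, 0, 0.0667, 0, 0.1067, 8.5])

```text
t: 21.6
position: [0.4561, 0.1764, 0.1195]
eef_rot: [0.0, 0.707, 0.708, 0.0]
wrist_force: [0.2, -0.4, 0.3]
gripper_width: 0.0854
finger_force: 0.0
```

```bash
python3 - <<'E'
from h import *
c=capture("wrist");p0,M=tool();print(p0.round(4),np.degrees(np.arctan2(M[1,0],M[0,0])))
p=blob(c,(.447,.187),.025,.04,.05);(a,b),r=cv2.minEnclosingCircle(p[:,:2].astype(np.float32)*1000);print(len(p),a,b,2*r,np.median(p[:,2]));print(shift((a/1e3,b/1e3,.008)))
print("L",*[np.round(a,4) for a in inlay(c,(.5945,.1323))])
c=capture("top")
p=blob(c,(.596,-.372),.08,.12,.05);print("bulb",p.mean(0).round(4) if len(p) else 0,len(p),p[:,2].max())
p=blob(c,(.434,-.2965),.0,.12,.02);print("old spot max z",p[:,2].max())
i=c["image"][150:215,290:375];cv2.imwrite("pics/t3.png",cv2.resize(i,None,fx=6,fy=6,interpolation=cv2.INTER_CUBIC))
E
```

```text
[0.456  0.1764 0.1194] 90.10148822103746
3905 447.169921875 190.06553649902344 62.69075393676758 0.034993788054633324
[ 1.37 -0.88 11.14]
L [0.5885 0.1258] [77. 78.] 0.0
bulb [ 0.5943 -0.3698  0.0933] 31 0.10713367954904451
old spot max z 0.010001692620239755
```

View pics/t3.png

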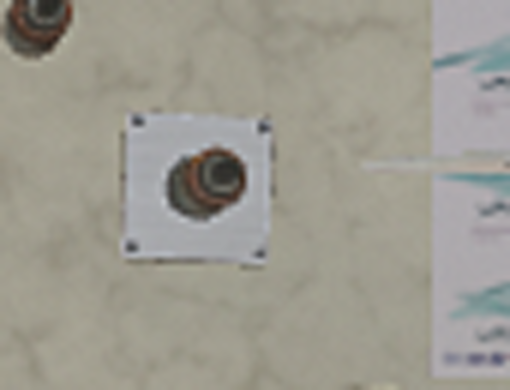

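The bottle stands upright on the small disc at (218,177) in the crop. The small pot is at (0.4472, 0.1901), 62.7 mm across and 35 mm high. Picking it up.

In the tool's units: 11.5 cm / 75 = 0.1533, 1.35 cm / 75 = 0.018.

Request:
arm_command(moves=[0, 0, 0, 0.018, -0.012, 0.0267, 8.5, 0, 0, 0, 0.018, -0.012, 0.08, 8.5, 0, 0, 0, 0.018, -0.012, 0.12, 8.5, 0, 0, 0, 0.018, -0.012, 0.1467, 8.5, 0, 0, 0, 0.018, -0.012, 0.1533, 8.5, 0, 0, 0, 0.018, -0.012, 0.1533, 8.5, 0, 0, 0, 0.018, -0.012, 0.1533, 7.2, 0, 0, 0, 0.018, -0.012, 0.1533, 6.5], grip_force=40)

```text
t: 22.7
position: [0.4475, 0.1902, 0.0049]
eef_rot: [0.0, 0.706, 0.708, 0.001]
wrist_force: [-0.4, 0.7, 0.5]
gripper_width: 0.0651
finger_force: 0.0
```

In the tool's units: -7 cm / 75 = -0.0933, -4 cm / 75 = -0.0533.

Request:
arm_command(moves=[0, 0, 0, 0, 0, 0, 5.8, 0, 0, 0, 0, 0, 0, 5.8, 0, 0, 0, 0, 0, 0, 5.8, 0, 0, 0, 0, 0, 0, 5.8, 0, 0, 0, 0, 0, -0.0133, 5.8, 0, 0, 0, 0, 0, -0.0533, 5.8, 0, 0, 0, 0, 0, -0.0933, 5.8, 0, 0, 0, 0, 0, -0.0933, 5.8])

```text
t: 23.7
position: [0.4489, 0.1908, 0.0768]
eef_rot: [0.001, 0.706, 0.708, 0.002]
wrist_force: [-0.2, 0.7, -1.6]
gripper_width: 0.0618
finger_force: 43.9
```

The pot is held. I'll turn the tool by 0.5 rad on the way, so the camera side stays clear of the white bottle.

In the tool's units: 14.7 cm / 75 = 0.196, 14.2 cm / 75 = 0.1893, 0.5 rad / 4 = 0.125.

Request:
arm_command(moves=[0, 0, 0.025, -0.0133, 0.0267, 0, 5.8, 0, 0, 0.05, -0.0293, 0.0667, 0, 5.8, 0, 0, 0.075, -0.0453, 0.1133, 0, 5.8, 0, 0, 0.1, -0.0613, 0.16, 0, 5.8, 0, 0, 0.125, -0.0747, 0.1893, 0, 5.8, 0, 0, 0.125, -0.0773, 0.196, 0, 5.8, 0, 0, 0.125, -0.0773, 0.196, 0, 5.8, 0, 0, 0.125, -0.0773, 0.196, 0, 5.8])

```text
t: 24.7
position: [0.5926, 0.1325, 0.0738]
eef_rot: [-0.0, 0.859, 0.512, -0.001]
wrist_force: [-1.3, -0.4, -1.0]
gripper_width: 0.0618
finger_force: 43.9
```

```bash
python3 - <<'E'
from h import *
c=capture("wrist");p0,M=tool();print(p0.round(4),np.degrees(np.arctan2(M[1,0],M[0,0])));np.savez("pics/w8.npz",**c)
P=cloud(c);hs=cv2.cvtColor(c["image"],cv2.COLOR_BGR2HSV)
m=(hs[...,2]>120)&(np.hypot(P[...,0]-p0[0],P[...,1]-p0[1])<.04)&(P[...,2]>.095)&(P[...,2]<.115)
t=P[m];t=t[abs(t[:,2]-np.median(t[:,2]))<.003];(a,b),r=cv2.minEnclosingCircle(t[:,:2].astype(np.float32)*1000);print(len(t),a,b,2*r,np.median(t[:,2]))
print(np.linalg.lstsq(np.c_[t[:,:2]-p0[:2],np.ones(len(t))],t[:,2],rcond=None)[0].round(3))
w=blob(c,(.56,.27),.1,.17,.05);print("bottle",w.mean(0) if len(w) else 0)
o=[cv2.flip(ortho(c,(.5945,.1323),z,.06,.0003),0) for z in (.005,np.median(t[:,2]))];cv2.imwrite("pics/o8.png",np.hstack(o))
E
```

```text
[0.5928 0.1326 0.0739] 61.54958436104759
11165 592.9487915039062 132.07411193847656 62.416229248046875 0.10358102173616311
[-0.006 -0.001  0.104]
bottle [0.56627619 0.25970002 0.1081295 ]
```

View pics/o8.png

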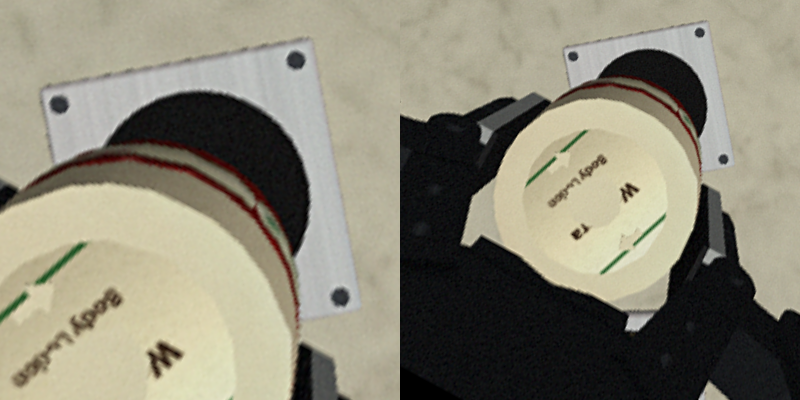

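The pad's screw heads at (58,103) and (341,297) put the disc centre at (0.5944, 0.1323). The pot is level, with its centre at (0.5929, 0.1321). I'll shift 1.5 mm and lower 6.45 cm.

In the tool's units: 6.45 cm / 75 = 0.086, 6.4 cm / 75 = 0.0853.

Request:
arm_command(moves=[0, 0, 0, 0.0013, 0.0017, 0.0333, 5.8, 0, 0, 0, 0.0013, 0.0017, 0.064, 5.8, 0, 0, 0, 0.0013, 0.0017, 0.08, 5.8, 0, 0, 0, 0.0013, 0.0017, 0.0853, 5.8, 0, 0, 0, 0.0013, 0.0017, 0.086, 5.8, 0, 0, 0, 0.0013, 0.0017, 0.086, 5.8, 0, 0, 0, 0.0013, 0.0017, 0.086, 7, 0, 0, 0, 0.0013, 0.0017, 0.086, 8])

```text
t: 25.75
position: [0.5958, 0.1325, 0.01]
eef_rot: [0.0, 0.86, 0.511, 0.0]
wrist_force: [0.9, 0.3, 0.7]
gripper_width: 0.0801
finger_force: 0.0
```

In the tool's units: -20 cm / 75 = -0.2667, -18 cm / 75 = -0.24.

Request:
arm_command(moves=[0, 0, 0, 0, 0, 0, 8.5, 0, 0, 0, 0, 0, 0, 8.5, 0, 0, 0, 0, 0, -0.0267, 8.5, 0, 0, 0, 0, 0, -0.08, 8.5, 0, 0, 0, 0, 0, -0.16, 8.5, 0, 0, 0, 0, 0, -0.24, 8.5, 0, 0, 0, -0.1333, 0, -0.2667, 8.5, 0, 0, 0, -0.2, 0, -0.2667, 8.5])

```text
t: 26.75
position: [0.537, 0.0232, 0.209]
eef_rot: [0.001, 0.859, 0.512, 0.001]
wrist_force: [0.1, -0.5, 0.2]
gripper_width: 0.0849
finger_force: 0.0
```

In the tool's units: -4 cm / 75 = -0.0533, -3 cm / 75 = -0.04.

Request:
arm_command(moves=[0, 0, 0, -0.04, -0.0533, 0, 8.5, 0, 0, 0, -0.04, -0.0533, 0, 8.5, 0, 0, 0, -0.04, -0.0533, 0, 8.5, 0, 0, 0, -0.04, -0.0533, 0, 8.5, 0, 0, 0, -0.04, -0.0533, 0, 8.5, 0, 0, 0, -0.04, -0.0533, 0, 8.5, 0, 0, 0, -0.04, -0.0533, 0, 8.5, 0, 0, 0, -0.04, -0.0533, 0, 8.5])

```text
t: 27.75
position: [0.4871, 0.0167, 0.2073]
eef_rot: [-0.0, 0.86, 0.511, -0.0]
wrist_force: [2.1, -1.2, -0.5]
gripper_width: 0.0846
finger_force: 0.0
```

```bash
python3 - <<'E'
from h import *
c=capture("wrist");p0,M=tool();print(p0.round(4))
p=blob(c,(.5945,.1323),.03,.045,.05);(a,b),r=cv2.minEnclosingCircle(p[:,:2].astype(np.float32)*1000);print("pot",len(p),a,b,2*r,np.median(p[:,2]),p[:,2].std())
p=blob(c,(.5843,-.0264),.018,.03,.05);(a,b),r=cv2.minEnclosingCircle(p[:,:2].astype(np.float32)*1000);print("tape",len(p),a,b,2*r)
cv2.imwrite("pics/f.png",cv2.resize(c["image"],(800,600)))
s=capture("side")["image"][90:300,150:370];cv2.imwrite("pics/s.png",cv2.resize(s,None,fx=2.8,fy=2.8,interpolation=cv2.INTER_CUBIC))
E
```

```text
[0.4871 0.0167 0.2073]
pot 3202 596.11376953125 131.6930389404297 63.08415222167969 0.03999371318607009 0.0015044330448713576
tape 1702 585.2380981445312 -26.036476135253906 66.40052795410156
```

View pics/s.png

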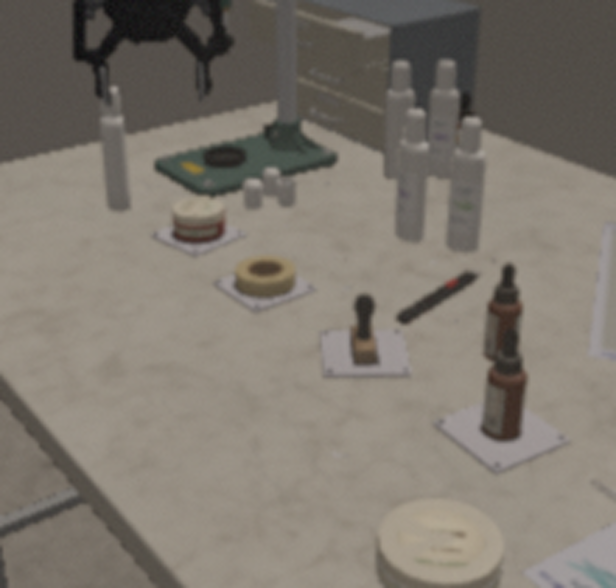

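All four stand upright on their pads, and the large pot and white bottle are undisturbed. The pot reads about 1.7 mm off, so I'll compare it to its plate in the same view, numerically.

```bash
cat >> h.py <<'E'
def plate(c,xy,half=.065,s=.0005):
    h=cv2.cvtColor(ortho(c,xy,.005,half,s),cv2.COLOR_BGR2HSV);n=len(h)
    m=((h[...,1]<22)&(h[...,2]>110)).astype(np.uint8);m=cv2.morphologyEx(m,cv2.MORPH_OPEN,np.ones((7,7)))
    y,x=np.nonzero(m);(a,b),wh,ang=cv2.minAreaRect(np.c_[x,y].astype(np.float32))
    return (np.array(xy)+(np.array([a,b])-n/2)*s).round(4),(np.array(wh)*s*1e3).round(1),round(ang,1)
E
python3 - <<'E'
from h import *
c=capture("wrist")
print("L",plate(c,(.5944,.1323)));print("ring",plate(c,(.5843,-.0264)))
o=ortho(c,(.5944,.1323),.005,.055,.0005);print(cv2.cvtColor(o,cv2.COLOR_BGR2HSV)[[12,110,200],[110,12,110]].tolist())
# circle fit of pot lid outer boundary
p=blob(c,(.5945,.1323),.036,.045,.05);h=cv2.convexHull(p[:,:2].astype(np.float32))[:,0]
from scipy.optimize import least_squares
s=least_squares(lambda q:np.hypot(*(h-q[:2]).T)-q[2],[.5945,.1323,.031],loss="soft_l1",f_scale=.0005);print("lid",s.x.round(4))
c=dict(np.load("pics/w3.npz"));print("old rect",plate(c,(.584,-.201)),"sd",plate(c,(.5959,-.3716)))
E
```

```text
L (array([0.5945, 0.1319]), array([83.1, 83.5]), 10.6)
ring (array([ 0.5951, -0.0368]), array([105.2, 105.6]), 1.4)
[[25, 36, 176], [25, 35, 169], [25, 38, 167]]
lid [0.5961 0.132  0.0306]
old rect (array([ 0.5835, -0.2005]), array([83.7, 83.5]), 55.5) sd (array([ 0.5961, -0.371 ]), array([83.9, 83.4]), 85.9)
```

In the tool's units: -24.2 cm / 75 = -0.3227, -24 cm / 75 = -0.32.

Request:
arm_command(moves=[0, 0, 0, -0.064, 0.0427, -0.0133, 8.5, 0, 0, 0, -0.128, 0.0853, -0.0267, 8.5, 0, 0, 0, -0.192, 0.128, -0.04, 8.5, 0, 0, 0, -0.256, 0.1707, -0.0533, 8.5, 0, 0, 0, -0.32, 0.2133, -0.06, 8.5, 0, 0, 0, -0.3227, 0.2147, -0.06, 8.5, 0, 0, 0, -0.3227, 0.2147, -0.06, 8.5, 0, 0, 0, -0.3227, 0.2147, -0.06, 8.5])

```text
t: 28.9
position: [0.5127, -0.2715, 0.2522]
eef_rot: [-0.0, 0.859, 0.512, -0.0]
wrist_force: [-1.0, 0.3, -0.3]
gripper_width: 0.0849
finger_force: 0.0
```

```bash
python3 - <<'E'
from h import *
from scipy.optimize import least_squares
c=capture("wrist");print(tool()[0].round(4))
print("rect",plate(c,(.584,-.201)),"sd",plate(c,(.5959,-.3716)))
p=blob(c,(.5955,-.371),.012,.062,.03);s=least_squares(lambda q:np.hypot(p[:,0]-q[0],p[:,1]-q[1])-.0165,[.5955,-.371],loss="soft_l1",f_scale=.001);print("bottle",s.x.round(4),np.abs(s.fun).mean(),len(p))
p=blob(c,(.584,-.201),.018,.0235,.04)[:,:2];r=cv2.minAreaRect(p.astype(np.float32)*1000);print("foot",r,len(p))
p=blob(c,(.584,-.201),.055,.07,.03);print("grip",cv2.minEnclosingCircle(p[:,:2].astype(np.float32)*1000))
E
```

```text
[ 0.5128 -0.2714  0.2523]
rect (array([ 0.5835, -0.2004]), array([83.7, 83.6]), 55.4) sd (array([ 0.5958, -0.3708]), array([83.7, 83.5]), 86.0)
bottle [ 0.5957 -0.3714] 0.00024342426007337454 348
foot ((582.6629638671875, -199.614501953125), (49.68611526489258, 22.053558349609375), 55.747718811035156) 424
grip ((582.4944458007812, -199.92320251464844), 10.443733215332031)
```

All four are within about 1.6 mm of their outlines, and the stamp is within 0.4°. The arm is clear, so I'm handing in.

```bash
python3 -c "
from station import *
print(hand_in())"
```

```text
the job is handed in; nothing more can be done
None
```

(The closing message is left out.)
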